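# Seat a flow cell in the bench screw clamp and snug it

## Robot

A 6-joint arm with a two-finger parallel gripper is mounted at the origin on the work surface. World frame = base frame: x ahead of the robot, y to its left, z up, the work surface at z = 0. Lengths are in m, angles in rad, forces in N, time in s.
With the tool pointing down it reaches from about 0.425 to 1.125 m from the base axis. Payload 14.9 kg.
Tool frame: the origin (TCP) lies midway between the tips of the shut fingers; the grasp point (between the pads) lies 19 mm behind it (robot.pinch_z is the y of the grasp point in the tool frame, in m); y points along the fingers, x is the direction in which the jaws open and shut, and the axes are right-handed (so a half turn about y gives the same grasp; the last joint's range is limited). The gripper opens to 91 mm and grips with 3 to 60 N. Pads are 32 mm wide; open, the fingers measure 118 mm over their backs; the gripper's body (76 mm by 178 mm) begins 60 mm behind the grasp point.
Start: joints at [-1.177, 0.379, 1.734, -0, 1.028, -0.033], TCP at [0.29, -0.637, 0.192] pointing down, gripper open.
Joint ranges: [-2.77, 2.77], [-0.74, 2.19], [0, 2.66], [-1.06, 4.2], [0.31, 2.87], [-3.08, 3.08]. Speed limits (rad/s): [1.89, 1.89, 2.39, 3.14, 3.14, 3.14].

## Interface

Orientations are given as a rotation vector (axis times angle).
In Python, from workcell import robot gives the robot as it stands.
- The arm moves only by the tool apply_moves, never from a script. Its argument "plan" is one flat list of numbers, 4 for each row, row after row: the shift along the tool's x, y, z in m, then the turn about the tool's y in degrees. A call has 1 to 12 rows; each row is the pose to reach, as a shift and turn from the pose commanded when the call began, along the tool's axes at that moment; what a row does not reach only later rows make up. A row lasts 1/8 s, in which the tool goes at most 62.5 mm and 10.7 degrees, less where a joint would pass 70% of its speed; a pose out of reach is approached as far as the arm can. A call with a gripper value outside its range is refused whole. "claw" is the closure in counts, from 0 (fully open) to 255 (shut), set as the call begins (left out, the last holds). The fingers move at their own pace and stop on an object; the grip force is fixed at half the most. Time passes only in rows, so rows that repeat a pose let the fingers close. It gives the time, the measured TCP pose, the force and the opening at its end, in the units of the state.
- robot.observe(): the state, without advancing time (a new reading comes with each control period).
- robot.capture(name): name is "scene" or "top" or "wrist"; returns the picture (420x560x3 uint8, blue, green, red); there is no depth.
- robot.camera_model(name): a dict with "fx", "fy", "cx", "cy" (pixels), "xyz" and "attitude" of the camera in the world; the wrist camera has in their place "T_tool_cam" (4x4, takes a point from camera to tool coordinates, whose origin is the TCP and whose axes are the tool frame's). Camera axes: x right, y down, z forward; pixel columns grow to the right and rows downward; lengths in m; the calibration is good to about 2 mm. A picture is of the moment at which its call begins: read the wrist's pose just before it. camera_model takes no time and is no camera call.
- robot.close_job(): hands the job in, once; it reports no verdict.
The state is a dict: "time": time; "qpos": joint angles; "dq": joint speeds; "effort": joint torques, N m; "position": TCP position; "tool_rot": TCP orientation; "wrist_force": force on the tool from outside, world axes, zero at the start; "moment": the same for the moment, N m; "gripper_width": finger opening in m.
Only numpy, scipy, OpenCV 4.12 (cv2) and the standard library are available. Lean on these libraries where they do the work, as an engineer would, in place of code of your own. Each camera call takes 0.05 s, during which the arm holds its last target.

## Task

Gently slide the flat flow cell along the bed of the screw clamp until its far end is fully home against the back stop. Then turn the crank clockwise until the pad meets the cell, and snug it up by feel so that the cell is held firmly but not crushed. Let go and leave the cell home and clamped, without disturbing the things standing round it.

Things in the scene. Friction and masses are not known exactly. Their poses are not given: they have to be found in the camera images.
- clamp: Grey C-frame bench screw clamp, bolted down. Origin: on the bench top straight below the screw's vertical axis. x runs along the bed from its open near end (-x) to the back stop (+x), y across, z up. Bed: x -160 to +100 mm, 120 mm wide, top 30 mm above the bench. On it two steel side fences, 60 mm apart inside, 10 mm high, x -110 to +35.
- clamp_axis (a point): Point on the screw's vertical axis at the height of the bed's top; axes as the clamp's. The crank turns about the vertical through it. Above is the clamp's head: x -25 to +95 mm, 54 mm wide, 108 to 138 mm above the bench, carried by a column behind the stop.
- stop_face (a point): Middle of the back stop's face (a steel bar across the bed, 14 mm high), 35 mm beyond the screw's axis and 8 mm above the bed; axes as the clamp's. The cell is home when its far end lies against this face.
- cell: The work: a loose flow cell, a flat slab 160 mm long (its x), 56 wide (y), 16 thick (z); lower half aluminium, upper half white, dark gasket line between; 0.3 to 0.6 kg. Origin: centre of its underside. It lies on the bed between the fences (2 mm play each side), 20 to 35 mm short of the stop, its near part reaching out of the clamp towards the robot.
- cell_far_end (a point): Middle of the cell's far end face (the end that goes to the stop), half-way up; axes as the cell's.
- cell_near_end (a point): Middle of the cell's near end face (the end to push), half-way up, 160 mm from the far end; axes as the cell's. The cell slides with a push of a few newtons; under 25 N is gentle, over 40 N is rough.
- screw: The vertical steel screw, 16 mm thick, with a round steel pad (32 mm across, on a stiff spring) under its lower end, over the cell. Origin: on the axis in the middle of the crank's hub. It moves down 12 mm for each turn of the crank clockwise seen from above. The pad starts some 3 to 16 mm above the cell; how far is not measured and must be felt.
- crank: Flat steel crank arm, 16 mm wide, 8 mm thick, on top of the screw, 165 to 185 mm above the bench. Origin: on the screw's axis in the middle of the hub; its x axis points out to the knob. It starts at any angle, turns up to two turns, and stays where it is left (a self-locking thread).
- crank_knob (a point): Middle (half-way up) of the crank's upright black knob: a cylinder 16 mm across, 46 mm high, 50 mm out from the screw's axis, its foot on the crank arm 23 mm below this point. It spins freely on its own pin, so it can be held and led round the circle with the hand kept at one heading. It sinks 12 mm per turn with the screw.
- tape: Bystander: roll of paper tape lying flat, 96 mm across, 24 high, beside the clamp. Origin: centre of its underside.
- tipbox: Bystander: closed box of pipette tips, 85 x 75 x 62 mm high, beside the clamp. Origin: centre of its underside.
- beaker: Bystander: white beaker, 64 mm across, 75 high, beside the clamp. Origin: centre of its underside.
- crank_hub (a point): Point on the screw's axis in the middle of the crank's hub. How it feels: running free, the knob needs only 1 to 2 N along its circle. Once the pad is on the cell the force needed grows by about 2 N per 10 degrees: 5 to 10 N more than when running free is snug, under 3 N more is too loose, over 15 N more crushes the cell.
Things that resemble listed ones, but are neither listed nor needed, are in the scene too. Leave any blue, orange or pink look-alike of the cell alone.

How it is judged:
By the outcome, as a careful person would: the job done as asked, in the order asked, and still so for the second after the job is handed in, with the robot touching nothing.
It also fails if it takes over 64 s, if anything falls off the work surface, if the arm or the gripper's body presses on something with over 40 N, if the wrist force passes 120 N, or if a joint passes its speed limit or range.

## Working session

There is one attempt and no reset: what is moved stays moved. The work goes in short steps, Python scripts to look and compute and a tool call to move; the robot and the scene stay as the last step left them, time stands still between calls to the robot, and variables do not carry over. Pictures are saved under pics/ and viewed, and the job is handed in when it is done.

Besides the shell and the picture viewer there is one more tool, called after "Emit:" as a command line: name --argument value ..., lists and objects as JSON in quotes. apply_moves: Moves the arm, as the interface text tells. Its arguments: {"type":"object","properties":{"plan":{"type":"array"},"claw":{"type":"number"}},"required":["plan"]}

```bash
ls; mkdir -p pics
cat > h.py <<'E'
import numpy as np, cv2
from workcell import robot
from scipy.spatial.transform import Rotation as R
np.set_printoptions(precision=4,suppress=True)
E
python3 - <<'E'
from h import *
for n in ("scene","top"):
    cv2.imwrite(f"pics/{n}0.png",robot.capture(n)); print(n,robot.camera_model(n))
print(robot.camera_model("wrist"))
print(robot.observe(), robot.pinch_z)
E
```

```text
pics
scene {'fx': 444.3798653197136, 'fy': 444.3798653197136, 'cx': 277.44736001690035, 'cy': 215.43941489312542, 'xyz': array([1.125 , 0.4704, 0.8998]), 'attitude': array([-1.1757, -2.342 ,  0.9531])}
top {'fx': 379.3280052907636, 'fy': 379.3280052907636, 'cx': 280.76470716224156, 'cy': 205.65334969705643, 'xyz': array([0.3637, 0.0619, 0.8821]), 'attitude': array([-2.1335,  2.1255, -0.2285])}
{'fx': 322.5265245534107, 'fy': 322.5265245534107, 'cx': 280.05720161333977, 'cy': 210.92998759986017, 'T_tool_cam': array([[ 1.    , -0.0003, -0.0003, -0.0005],
       [ 0.0002, -0.2753,  0.9614, -0.1936],
       [-0.0004, -0.9614, -0.2753,  0.0789],
       [ 0.    ,  0.    ,  0.    ,  1.    ]])}
{'time': 0.1, 'qpos': array([-1.1773,  0.3794,  1.7347, -0.0001,  1.0285, -0.0333]), 'dq': array([ 0.0008,  0.0006, -0.0015,  0.0005, -0.0007,  0.0005]), 'effort': array([ -0.0001, -76.5042, -43.529 ,   0.0652,   0.0398,  -0.    ]), 'position': array([ 0.2896, -0.6369,  0.1909]), 'tool_rot': array([-1.3809,  0.89  , -0.8885]), 'wrist_force': array([-0.1825, -0.4765, -0.0275]), 'moment': array([-0.0395, -0.0355, -0.0174]), 'gripper_width': 0.09105175559868883} -0.0188
```

View pics/scene0.png

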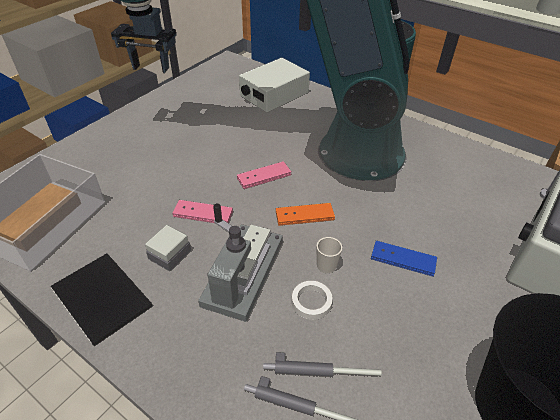

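View pics/top0.png

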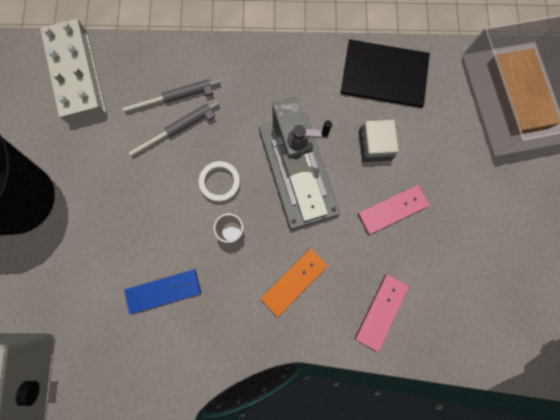

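The top view shows the clamp with its head near (295,130), the white cell at (308,195), the knob at (327,128), the tip box at (380,138), the tape at (219,182) and the beaker at (229,232). Candidates for the cell are: white in the clamp (308,195), pink (393,210) and (382,312), orange (294,282), blue (162,291). I choose the white one in the clamp. Close crops next.

Run:
```python
from h import *
a=cv2.imread("pics/top0.png")[80:240,190:410]; cv2.imwrite("pics/topc.png",cv2.resize(a,None,fx=3.6,fy=3.6,interpolation=cv2.INTER_CUBIC))
a=cv2.imread("pics/scene0.png")[185:325,135:345]; cv2.imwrite("pics/scenec.png",cv2.resize(a,None,fx=3.8,fy=3.8,interpolation=cv2.INTER_CUBIC))
```

```text
(no output)
```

View pics/topc.png

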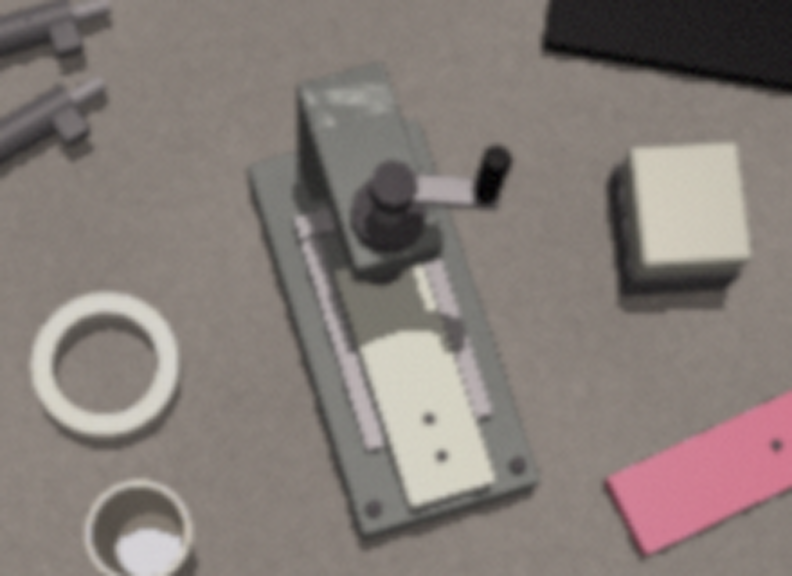

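View pics/scenec.png

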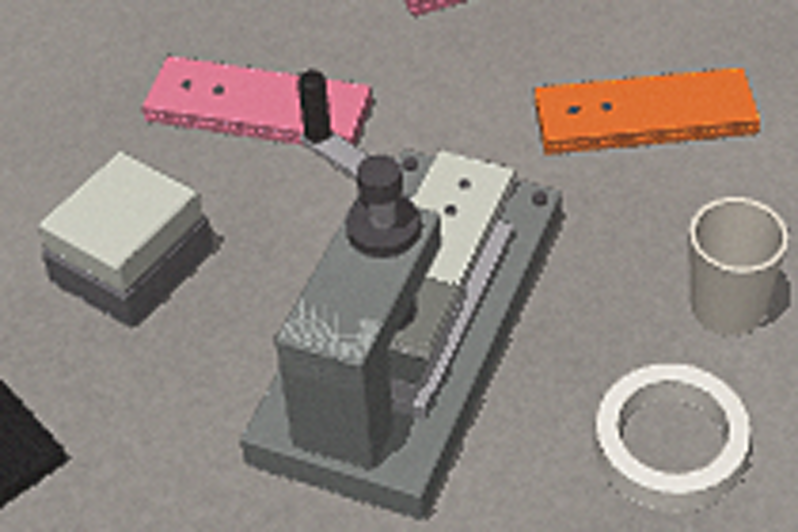

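```bash
cat >> h.py <<'E'
def proj(n,P):
    m=robot.camera_model(n); P=np.atleast_2d(P)
    if n=="wrist":
        o=robot.observe(); T=m["T_tool_cam"]; Rt=R.from_rotvec(o["tool_rot"]).as_matrix()
        Rc=Rt@T[:3,:3]; c=o["position"]+Rt@T[:3,3]
    else: Rc=R.from_rotvec(m["attitude"]).as_matrix(); c=m["xyz"]
    p=(P-c)@Rc
    return np.c_[m["fx"]*p[:,0]/p[:,2]+m["cx"], m["fy"]*p[:,1]/p[:,2]+m["cy"]]
E
cat > fit.py <<'E'
from h import *
from scipy.optimize import least_squares
T=lambda u,v:(190+u/3.6,80+v/3.6)
S=lambda u,v:(135+u/3.8,185+v/3.8)
def w(p,loc):
    c,s=np.cos(p[2]),np.sin(p[2]); l=np.array(loc)
    return np.array([p[0]+c*l[0]-s*l[1],p[1]+s*l[0]+c*l[1],l[2]])
bed=lambda x,y:(lambda p:w(p,(x,y,.03)))
cell=lambda y:(lambda p:w(p,(p[3],y,.046)))
knob=lambda dz:(lambda p:w(p,(.05*np.cos(p[4]),.05*np.sin(p[4]),p[5]+dz)))
obs=[("top",T(358,522),bed(-.16,.06)),("top",T(535,475),bed(-.16,-.06)),("top",T(250,172),bed(.1,.06)),("top",T(420,122),bed(.1,-.06)),
("scene",S(243,443),bed(.1,-.06)),("scene",S(427,497),bed(.1,.06)),("scene",S(562,195),bed(-.16,.06)),
("top",T(412,505),cell(.028)),("top",T(493,482),cell(-.028)),("scene",S(437,152),cell(-.028)),("scene",S(514,172),cell(.028)),
("top",T(495,153),knob(.023)),("top",T(487,197),knob(-.023)),("scene",S(313,76),knob(.023)),("scene",S(318,137),knob(-.023))]
f=lambda p:np.concatenate([proj(n,g(p))[0]-np.array(q) for n,q,g in obs])
r=least_squares(f,[.55,.0,.2,-.14,-2,.2],loss="soft_l1")
if __name__=="__main__":
    print(r.x); print(f(r.x).reshape(-1,2).round(1))
    p=r.x
    print("knob",knob(0)(p),"hub",w(p,(0,0,.18)),"near end",w(p,(p[3],0,.038)),"far gap",.035-(p[3]+.16))
    print("yaw deg",np.degrees(p[2]),"crank world deg",np.degrees(p[2]+p[4]))
    o=robot.observe();print(R.from_rotvec(o["tool_rot"]).as_matrix())
E
python3 fit.py
```

```text
[ 0.6487  0.0131  0.3028 -0.1531 -1.9601  0.2087]
[[ 0.8  3.3]
 [ 1.6  1.1]
 [-2.  -2.9]
 [-1.5 -2.5]
 [-1.3 -0.9]
 [-1.4 -0. ]
 [-0.1 -1.5]
 [-1.2 -0.1]
 [ 0.  -0.9]
 [ 0.6 -0.7]
 [ 0.3 -0.7]
 [-0.1  1. ]
 [-1.2 -1.7]
 [-0.3  0.5]
 [ 0.2 -0.8]]
knob [ 0.6443 -0.0367  0.2087] hub [0.6487 0.0131 0.18  ] near end [ 0.5025 -0.0326  0.038 ] far gap 0.02808091293875903
yaw deg 17.346617657135226 crank world deg -94.96165960008739
[[ 0.414  -0.0004  0.9103]
 [-0.9103  0.0009  0.414 ]
 [-0.001  -1.     -0.    ]]
```

Emit:
apply_moves --plan '[-0.039,-0.009,0.033,-10,-0.078,-0.018,0.066,-20,-0.117,-0.027,0.1,-30,-0.156,-0.036,0.133,-40,-0.195,-0.045,0.166,-50,-0.234,-0.055,0.2,-60,-0.273,-0.064,0.233,-70,-0.312,-0.073,0.266,-80,-0.35,-0.082,0.3,-90,-0.39,-0.091,0.333,-100,-0.428,-0.1,0.366,-110,-0.4675,-0.11,0.399,-120]' --claw 255

```text
time: 1.6
position: [0.4594, -0.0448, 0.3018]
tool_rot: [-1.439, -0.746, 0.746]
wrist_force: [0.3, -1.4, 0.2]
gripper_width: 0.0007
```

Emit:
apply_moves --plan '[0,0,0,-10.5,0,0,0,-21,0,0,0,-31.5,0,0,0,-42,0,0,0,-53,0,0,0,-53,0,0,0,-53]'

```text
time: 2.48
position: [0.4593, -0.0465, 0.3014]
tool_rot: [-1.052, -1.427, 1.427]
wrist_force: [0.1, 0.2, 1.0]
gripper_width: 0.0005
```

Run:
```python
from h import *
o=robot.observe(); np.save("w1_pose.npy",np.r_[o["position"],o["tool_rot"]])
cv2.imwrite("pics/w1.png",robot.capture("wrist"))
print(o); print(R.from_rotvec(o["tool_rot"]).as_matrix())
```

```text
{'time': 2.475, 'qpos': array([-0.1514, -0.1465,  2.112 ,  0.    ,  1.1763, -2.0226]), 'dq': array([-0.0007,  0.0017,  0.0005,  0.0008, -0.0007, -0.0105]), 'effort': array([  0.0081, -34.4871, -47.4429,  -0.0616,   0.0546,  -0.1529]), 'position': array([ 0.4593, -0.0465,  0.3014]), 'tool_rot': array([-1.0516, -1.4268,  1.427 ]), 'wrist_force': array([0.0505, 0.1859, 0.9741]), 'moment': array([ 0.103 , -0.0788,  0.0203]), 'gripper_width': 0.0004517108826747707}
[[-0.2959 -0.0002 -0.9552]
 [ 0.9552  0.0001 -0.2959]
 [ 0.0001 -1.      0.0002]]
```

View pics/w1.png

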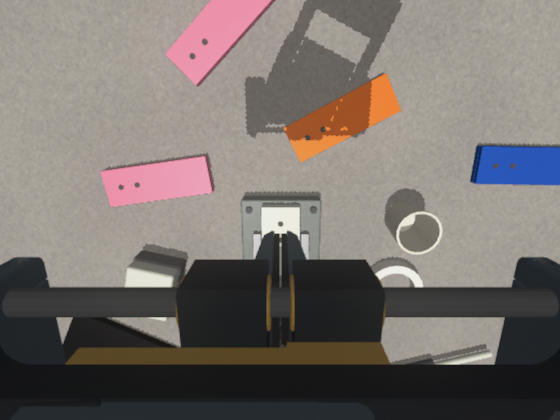

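The wrist view has its up direction towards the robot. It shows the bed's near end at about (242–321, 200) and the cell's near end at (262–299, 207); the gripper hides the rest. Crop to refine the fit.

Run:
```python
from h import *
a=cv2.imread("pics/w1.png")[180:265,225:340]; cv2.imwrite("pics/w1c.png",cv2.resize(a,None,fx=6,fy=6,interpolation=cv2.INTER_CUBIC))
```

```text
(no output)
```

View pics/w1c.png

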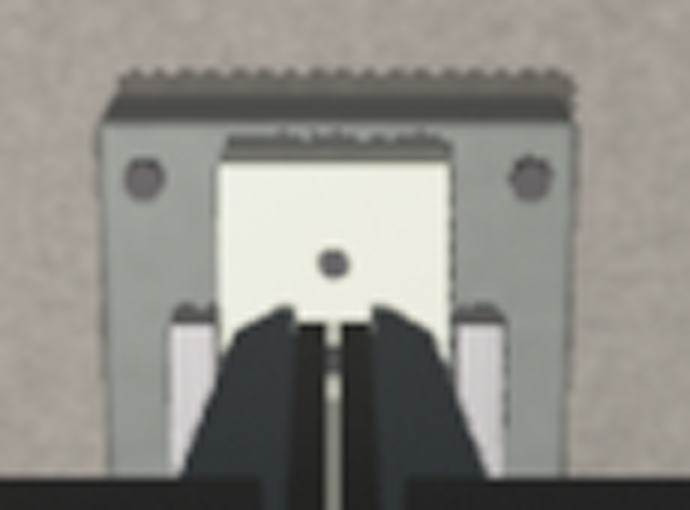

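```bash
cat > fit2.py <<'E'
from h import *
import h
from fit import obs,w,bed,cell,knob,least_squares
P0=np.load("w1_pose.npy"); W=lambda u,v:(225+u/6,180+v/6)
def projw(P):
    m=robot.camera_model("wrist");T=m["T_tool_cam"];Rt=R.from_rotvec(P0[3:]).as_matrix()
    p=(np.atleast_2d(P)-(P0[:3]+Rt@T[:3,3]))@(Rt@T[:3,:3])
    return np.c_[m["fx"]*p[:,0]/p[:,2]+m["cx"], m["fy"]*p[:,1]/p[:,2]+m["cy"]]
fen=lambda y:(lambda p:w(p,(-.11,y,.04)))
ow=[(W(100,122),bed(-.16,-.06)),(W(573,122),bed(-.16,.06)),(W(219,162),cell(-.028)),(W(451,162),cell(.028)),(W(216,322),fen(-.03)),(W(458,322),fen(.03))]
f=lambda p:np.concatenate([proj(n,g(p))[0]-np.array(q) for n,q,g in obs]+[2*(projw(g(p))[0]-np.array(q)) for q,g in ow])
r=least_squares(f,[.65,.01,.3,-.15,-2,.2],loss="soft_l1"); p=r.x
if __name__=="__main__":
    print(p); print(f(p).reshape(-1,2).round(1))
    print("knob",knob(0)(p),"hub",w(p,(0,0,.18)),"near end",w(p,(p[3],0,.038)),"far gap",.035-(p[3]+.16))
    print("yaw deg",np.degrees(p[2]),"crank world deg",np.degrees(p[2]+p[4]))
E
python3 fit2.py
```

```text
Traceback (most recent call last):
  File "fit2.py", line 12, in <module>
    r=least_squares(f,[.65,.01,.3,-.15,-2,.2],loss="soft_l1"); p=r.x
  File "fit2.py", line 11, in <lambda>
    f=lambda p:np.concatenate([proj(n,g(p))[0]-np.array(q) for n,q,g in obs]+[2*(projw(g(p))[0]-np.array(q)) for q,g in ow])
                                                                                 ~~~~~^^^^^^
  File "fit2.py", line 6, in projw
    m=robot.camera_model("wrist");T=m["T_tool_cam"];Rt=R.from_rotvec(P0[3:]).as_matrix()
ValueError: time passes only in moves, steps and waits
```

```bash
sed -i 's/^def proj(/CM={n:robot.camera_model(n) for n in ("top","scene","wrist")}\ndef proj(/; s/m=robot.camera_model(n);/m=CM[n];/' h.py; sed -i 's/m=robot.camera_model("wrist")/m=CM["wrist"]/' fit2.py; sed -i 's/^r=/if 1: r=/' fit.py
python3 fit2.py 2>&1 | tail -30
```

```text
[ 0.6492  0.0141  0.2991 -0.1535 -1.9574  0.2097]
[[ 0.   3.1]
 [ 0.9  1. ]
 [-2.4 -3.3]
 [-1.7 -2.7]
 [-1.3 -0.7]
 [-1.4  0.4]
 [ 0.3 -1.1]
 [-1.9 -0.1]
 [-0.6 -0.8]
 [ 1.1 -0.5]
 [ 0.7 -0.5]
 [-0.6  0.6]
 [-1.7 -2.1]
 [-0.1  0.5]
 [ 0.4 -0.7]
 [-2.4 -0.9]
 [ 1.5 -0.7]
 [-0.1 -0.1]
 [ 0.2  0. ]
 [-0.4  0.5]
 [-1.   0.6]]
knob [ 0.6448 -0.0357  0.2097] hub [0.6492 0.0141 0.18  ] near end [ 0.5024 -0.0311  0.038 ] far gap 0.02852694900018038
yaw deg 17.134578841273708 crank world deg -95.0162419048129
```

Emit:
apply_moves --plan '[0.001,0.04,0,0,0.002,0.08,0,0,0.002,0.12,0,0,0.002,0.16,0,0,0.002,0.2,0,0,0.002,0.23,0,0,0.002,0.25,0,0,0.002,0.264,0,0,0.002,0.264,0,0]'

```text
time: 3.65
position: [0.4585, -0.0445, 0.037]
tool_rot: [-1.049, -1.428, 1.43]
wrist_force: [-1.0, -0.5, 1.1]
gripper_width: 0.0005
```

Emit:
apply_moves --plan '[0,0,-0.005,0,0,0,-0.01,0,0,0,-0.015,0,0,0,-0.02,0,0,0,-0.024,0]'

```text
time: 4.28
position: [0.4822, -0.0373, 0.0376]
tool_rot: [-1.05, -1.43, 1.43]
wrist_force: [-0.3, 0.2, 0.4]
gripper_width: 0.0004
```

Emit:
apply_moves --plan '[0,0,-0.002,0,0,0,-0.004,0,0,0,-0.006,0]'

```text
time: 4.65
position: [0.4875, -0.0356, 0.0375]
tool_rot: [-1.049, -1.43, 1.43]
wrist_force: [-0.1, 0.5, -0.4]
gripper_width: 0.0004
```

Emit:
apply_moves --plan '[0,0,-0.002,0,0,0,-0.004,0,0,0,-0.006,0]'

```text
time: 5.03
position: [0.4933, -0.0338, 0.0375]
tool_rot: [-1.049, -1.43, 1.43]
wrist_force: [0.9, 0.7, -0.2]
gripper_width: 0.0006
```

Emit:
apply_moves --plan '[0,0,-0.002,0,0,0,-0.004,0]'

```text
time: 5.28
position: [0.4971, -0.0326, 0.0375]
tool_rot: [-1.049, -1.43, 1.43]
wrist_force: [0.3, -0.2, 0.6]
gripper_width: 0.0004
```

Emit:
apply_moves --plan '[0,0,-0.002,0,0,0,-0.004,0]'

```text
time: 5.52
position: [0.5009, -0.0313, 0.0375]
tool_rot: [-1.049, -1.43, 1.43]
wrist_force: [0.1, -0.2, 0.1]
gripper_width: 0.0001
```

Run:
```python
from h import *
a=robot.capture("wrist")[100:400,180:380]; cv2.imwrite("pics/w2.png",cv2.resize(a,None,fx=2,fy=2,interpolation=cv2.INTER_CUBIC))
a=robot.capture("top")[80:240,190:410]; cv2.imwrite("pics/top2.png",cv2.resize(a,None,fx=3.6,fy=3.6,interpolation=cv2.INTER_CUBIC))
```

```text
(no output)
```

View pics/w2.png

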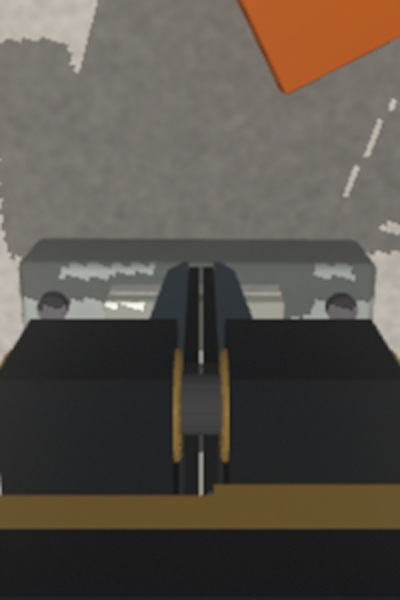

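View pics/top2.png

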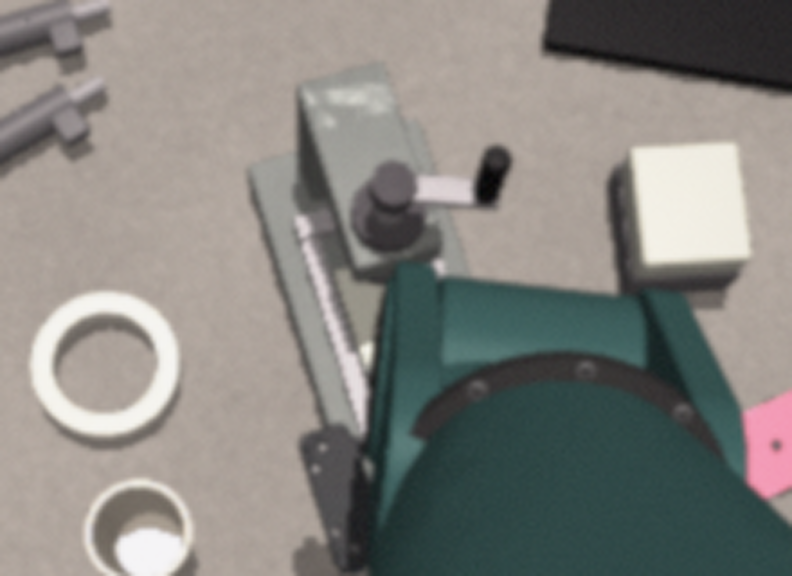

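Run:
```python
from h import *
a=robot.capture("wrist")[215:270,180:380]; cv2.imwrite("pics/w2b.png",cv2.resize(a,None,fx=4,fy=4,interpolation=cv2.INTER_CUBIC)*1)
m=CM["wrist"];T=m["T_tool_cam"];o=robot.observe();Rt=R.from_rotvec(o["tool_rot"]).as_matrix()
def pj(P):
    p=(np.atleast_2d(P)-(o["position"]+Rt@T[:3,3]))@(Rt@T[:3,:3]); return np.c_[m["fx"]*p[:,0]/p[:,2]+m["cx"]-180, m["fy"]*p[:,1]/p[:,2]+m["cy"]-215]*4
c,s=np.cos(.2991),np.sin(.2991)
g=lambda x,y,z:[.6492+c*x-s*y,.0141+s*x+c*y,z]
for x in(-.1535,-.145,-.14): print(x,pj([g(x,-.028,.046),g(x,.028,.046),g(x,.028,.03)]))
print("bed",pj([g(-.16,-.06,.03),g(-.16,.06,.03)]))
```

```text
-0.1535 [[213.2477 141.9047]
 [575.0087 143.6168]
 [562.4895 105.71  ]]
-0.145 [[215.1356 192.2454]
 [572.6973 193.9141]
 [560.4766 152.8594]]
-0.14 [[216.2258 221.3152]
 [571.3625 222.959 ]
 [559.3126 180.1222]]
bed [[ 31.6511  66.3834]
 [757.4775  69.8894]]
```

View pics/w2b.png

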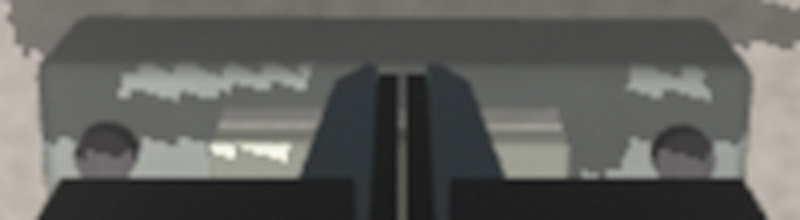

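Run:
```python
from h import *
a=robot.capture("scene")[135:285,165:345]; cv2.imwrite("pics/s2.png",cv2.resize(a,None,fx=4,fy=4,interpolation=cv2.INTER_CUBIC)*1)
print(robot.observe()["wrist_force"])
```

```text
[-0.0786  0.5742  0.34  ]
```

View pics/s2.png

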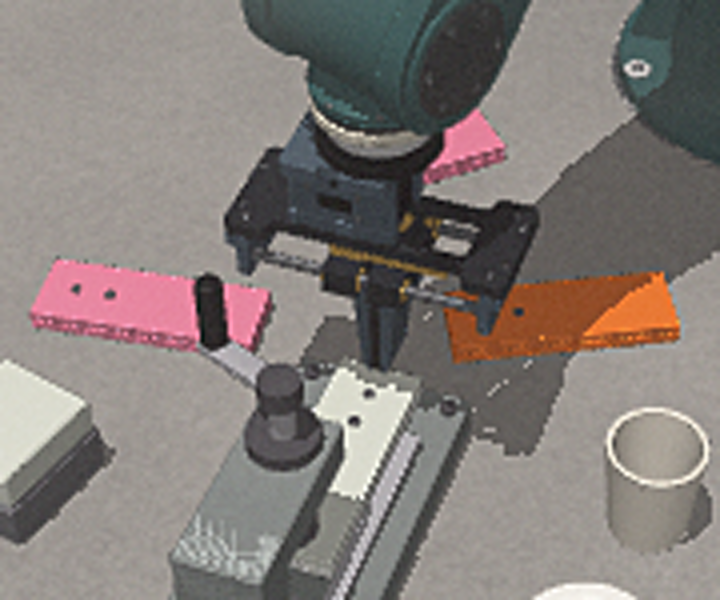

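The scene view shows the fingertips (380,368) at the cell's near edge (335–415, 370–385) and the cell not yet moved. I'll continue in small steps.

Emit:
apply_moves --plan '[0,0,-0.002,0,0,0,-0.004,0]'

```text
time: 5.98
position: [0.5048, -0.0302, 0.0376]
tool_rot: [-1.049, -1.43, 1.43]
wrist_force: [-0.3, -0.2, -0.2]
gripper_width: 0.0005
```

Emit:
apply_moves --plan '[0,0,-0.002,0,0,0,-0.004,0]'

```text
time: 6.22
position: [0.5086, -0.0289, 0.0375]
tool_rot: [-1.049, -1.43, 1.43]
wrist_force: [0.5, -0.6, -0.7]
gripper_width: 0.0003
```

Run:
```python
from h import *
a=robot.capture("wrist")[215:270,180:380]; cv2.imwrite("pics/w3b.png",cv2.resize(a,None,fx=4,fy=4,interpolation=cv2.INTER_CUBIC)*1)
a=robot.capture("scene")[135:285,165:345]; cv2.imwrite("pics/s3.png",cv2.resize(a,None,fx=4,fy=4,interpolation=cv2.INTER_CUBIC)*1)
```

```text
(no output)
```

View pics/w3b.png

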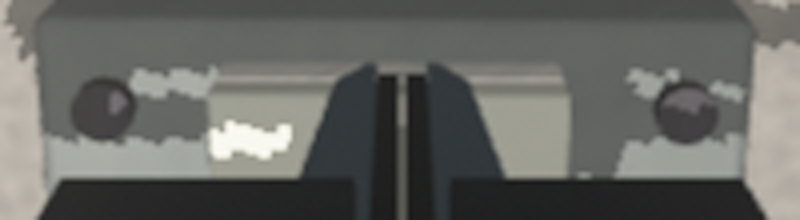

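View pics/s3.png

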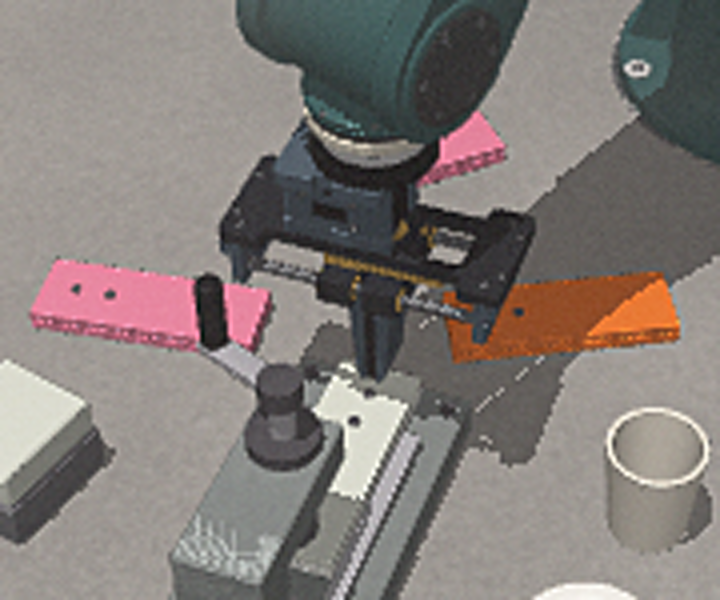

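Run:
```python
from h import *
o=robot.observe();P=o["position"]
for dz in (0,.01,.02): print(dz,(proj("scene",P+[0,0,dz])[0]-[165,135])*4)
print(R.from_rotvec(o["tool_rot"]).as_matrix(), o)
a=robot.capture("scene")[185:255,225:295]; cv2.imwrite("pics/s4.png",cv2.resize(a,None,fx=8,fy=8,interpolation=cv2.INTER_CUBIC)*1)
```

```text
0 [380.86   384.2265]
0.01 [380.6072 373.8754]
0.02 [380.3512 363.3968]
[[-0.3     0.0001 -0.9539]
 [ 0.9539  0.     -0.3   ]
 [-0.     -1.     -0.0001]] {'time': 6.325, 'qpos': array([-0.1025,  0.3364,  2.1658,  0.    ,  0.6393, -1.9781]), 'dq': array([-0.001 , -0.0004,  0.0046, -0.0019, -0.0009, -0.0029]), 'effort': array([  0.0743, -57.8754, -28.7401,  -0.0351,   0.0714,   0.0238]), 'position': array([ 0.5087, -0.0289,  0.0376]), 'tool_rot': array([-1.0494, -1.4301,  1.43  ]), 'wrist_force': array([-0.7656,  0.3877, -0.3733]), 'moment': array([ 0.1271, -0.1294, -0.0151]), 'gripper_width': 0.00039135537455054636}
```

View pics/s4.png

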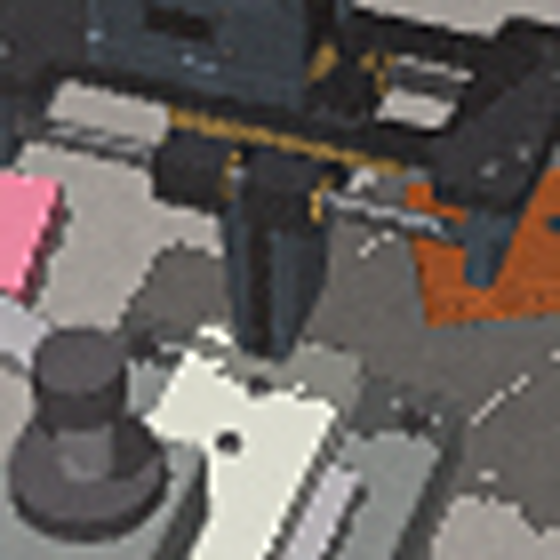

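The fingers are passing above the cell: its image has not moved, there is no force, and they cover its top. So the real tips sit higher than the TCP reading. I'll back off and check the true tip height by touching the bare bench lightly, clear of the bed.

Emit:
apply_moves --plan '[0,0,0.015,0,0,0,0.03,0,0,0,0.045,0,0,0,0.054,0,0,0.01,0.056,0,0,0.02,0.056,0,0,0.02,0.056,0]'

```text
time: 7.25
position: [0.4547, -0.0456, 0.0165]
tool_rot: [-1.048, -1.429, 1.43]
wrist_force: [0.5, 0.1, 0.7]
gripper_width: 0.0001
```

Run:
```python
from h import *
P=robot.observe()["position"]; print(P)
a=robot.capture("scene")[165:255,225:295]; cv2.imwrite("pics/s5.png",cv2.resize(a,None,fx=6,fy=6,interpolation=cv2.INTER_CUBIC)*1)
for l in (0,.01,.016):
  for dz in (0,.01,.02): print(l,dz,(proj("scene",P+[l*.954,l*.3,dz])[0]-[225,165])*6)
a=robot.capture("wrist")[150:330,180:380]; cv2.imwrite("pics/w5.png",cv2.resize(a,None,fx=3,fy=3,interpolation=cv2.INTER_CUBIC)*1)
```

```text
[ 0.4547 -0.0456  0.0165]
0 0 [255.8334 341.9767]
0 0.01 [255.7313 326.8039]
0 0.02 [255.6281 311.4524]
0.01 0 [248.3835 356.9003]
0.01 0.01 [248.2371 341.7317]
0.01 0.02 [248.0889 326.3835]
0.016 0 [243.8743 365.9333]
0.016 0.01 [243.7007 350.7677]
0.016 0.02 [243.5251 335.4219]
```

View pics/s5.png

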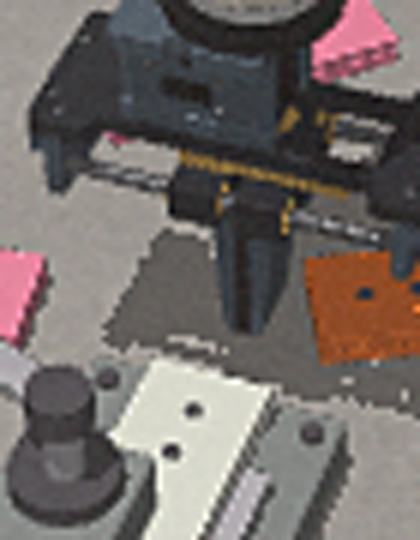

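View pics/w5.png

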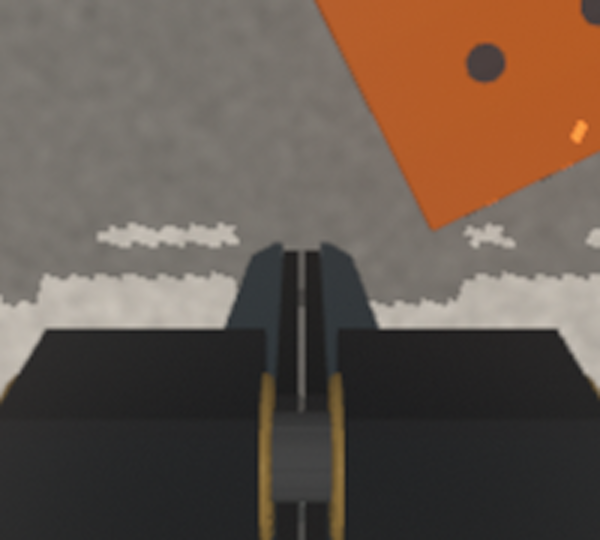

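The scene view shows the tip bottom at (243,332), about 20 mm above where the TCP reading puts it. I'll probe downwards gently.

Emit:
apply_moves --plan '[0,0.006,0,0,0,0.01,0,0,0,0.013,0,0]'

```text
time: 7.72
position: [0.455, -0.0457, 0.0042]
tool_rot: [-1.049, -1.43, 1.43]
wrist_force: [0.3, 0.6, -0.2]
gripper_width: 0.0006
```

Emit:
apply_moves --plan '[0,0.002,0,0,0,0.004,0,0]'

```text
time: 7.98
position: [0.455, -0.0458, 0.0004]
tool_rot: [-1.049, -1.43, 1.43]
wrist_force: [-0.1, 0.4, 0.0]
gripper_width: 0.0006
```

Emit:
apply_moves --plan '[0,0.002,0,0,0,0.004,0,0]'

```text
time: 8.22
position: [0.4551, -0.0458, -0.0036]
tool_rot: [-1.049, -1.43, 1.43]
wrist_force: [-0.4, 0.4, -0.3]
gripper_width: 0.0002
```

Emit:
apply_moves --plan '[0,0.002,0,0,0,0.004,0,0]'

```text
time: 8.48
position: [0.455, -0.0458, -0.0076]
tool_rot: [-1.049, -1.43, 1.43]
wrist_force: [-0.4, -0.2, 0.1]
gripper_width: 0.0006
```

Emit:
apply_moves --plan '[0,0.002,0,0,0,0.004,0,0]'

```text
time: 8.72
position: [0.4551, -0.0458, -0.0116]
tool_rot: [-1.049, -1.43, 1.43]
wrist_force: [-0.3, -0.0, 0.2]
gripper_width: 0.0005
```

Emit:
apply_moves --plan '[0,0.001,0,0,0,0.002,0,0]'

```text
time: 8.98
position: [0.455, -0.0458, -0.0135]
tool_rot: [-1.049, -1.43, 1.43]
wrist_force: [0.9, 0.5, 0.0]
gripper_width: 0.0006
```

Emit:
apply_moves --plan '[0,0.001,0,0,0,0.002,0,0]'

```text
time: 9.22
position: [0.4551, -0.0458, -0.0155]
tool_rot: [-1.049, -1.43, 1.43]
wrist_force: [0.5, -0.6, -0.6]
gripper_width: 0.0007
```

Emit:
apply_moves --plan '[0,0.001,0,0,0,0.002,0,0]'

```text
time: 9.48
position: [0.4551, -0.0458, -0.0175]
tool_rot: [-1.049, -1.43, 1.43]
wrist_force: [-0.2, -0.4, -0.1]
gripper_width: 0.0001
```

Emit:
apply_moves --plan '[0,0.001,0,0,0,0.002,0,0]'

```text
time: 9.72
position: [0.455, -0.0458, -0.0195]
tool_rot: [-1.049, -1.43, 1.43]
wrist_force: [-0.2, 0.1, 1.0]
gripper_width: 0.0002
```

Emit:
apply_moves --plan '[0,0.001,0,0,0,0.002,0,0]'

```text
time: 9.98
position: [0.4551, -0.0458, -0.0215]
tool_rot: [-1.049, -1.43, 1.43]
wrist_force: [0.1, -0.0, 0.4]
gripper_width: 0.0005
```

Run:
```python
from h import *
P=robot.observe()["position"]; print(P,robot.observe()["wrist_force"])
a=robot.capture("scene")[165:255,225:295]; cv2.imwrite("pics/s6.png",cv2.resize(a,None,fx=6,fy=6,interpolation=cv2.INTER_CUBIC)*1)
for l in (0,.01,.016):
  for z in (0,.01): print(l,z,(proj("scene",[P[0]+l*.954,P[1]+l*.3,z])[0]-[225,165])*6)
```

```text
[ 0.4551 -0.0458 -0.0215] [ 0.0998 -0.0406  0.3979]
0 0 [255.1759 367.0088]
0 0.01 [255.0711 352.1244]
0.01 0 [247.7928 381.9277]
0.01 0.01 [247.6443 367.0489]
0.016 0 [243.3242 390.9571]
0.016 0.01 [243.1491 376.0822]
```

View pics/s6.png

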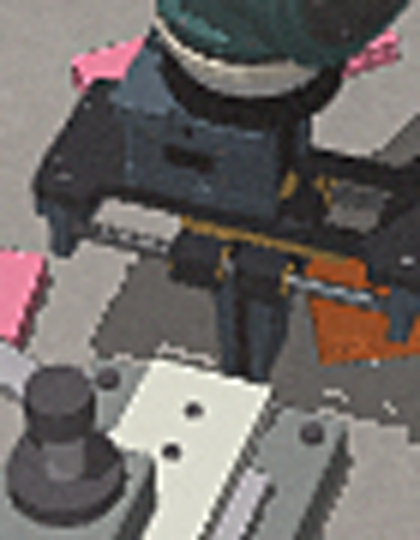

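Emit:
apply_moves --plan '[0,-0.012,0,0,0,-0.024,0,0,0,-0.036,0,0,0,-0.036,-0.008,0,0,-0.036,-0.016,0,0,-0.036,-0.022,0,0,-0.036,-0.028,0,0,-0.036,-0.028,0]'

```text
time: 11.02
position: [0.4821, -0.0372, 0.0143]
tool_rot: [-1.049, -1.43, 1.43]
wrist_force: [-0.4, 0.6, 0.2]
gripper_width: 0.0009
```

Emit:
apply_moves --plan '[0,0,-0.002,0,0,0,-0.004,0,0,0,-0.006,0]'

```text
time: 11.4
position: [0.4864, -0.0356, 0.0144]
tool_rot: [-1.047, -1.428, 1.431]
wrist_force: [-6.7, -1.9, 7.5]
gripper_width: 0.0003
```

Emit:
apply_moves --plan '[0,0,-0.002,0,0,0,-0.004,0,0,0,-0.006,0]'

```text
time: 11.78
position: [0.492, -0.0338, 0.0143]
tool_rot: [-1.047, -1.428, 1.431]
wrist_force: [-7.3, -1.5, 5.6]
gripper_width: 0.0004
```

Emit:
apply_moves --plan '[0,0,-0.002,0,0,0,-0.004,0,0,0,-0.006,0]'

```text
time: 12.15
position: [0.4977, -0.032, 0.0143]
tool_rot: [-1.047, -1.428, 1.431]
wrist_force: [-7.8, -1.7, 7.3]
gripper_width: 0.0005
```

Run:
```python
from h import *
print(robot.observe()["wrist_force"],robot.observe()["position"])
a=robot.capture("scene")[165:265,205:305]; cv2.imwrite("pics/s7.png",cv2.resize(a,None,fx=6,fy=6,interpolation=cv2.INTER_CUBIC)*1)
a=robot.capture("wrist")[200:270,180:380]; cv2.imwrite("pics/w7.png",cv2.resize(a,None,fx=4,fy=4,interpolation=cv2.INTER_CUBIC)*1)
```

```text
[-7.8021 -1.7248  7.3277] [ 0.4977 -0.032   0.0143]
```

View pics/s7.png

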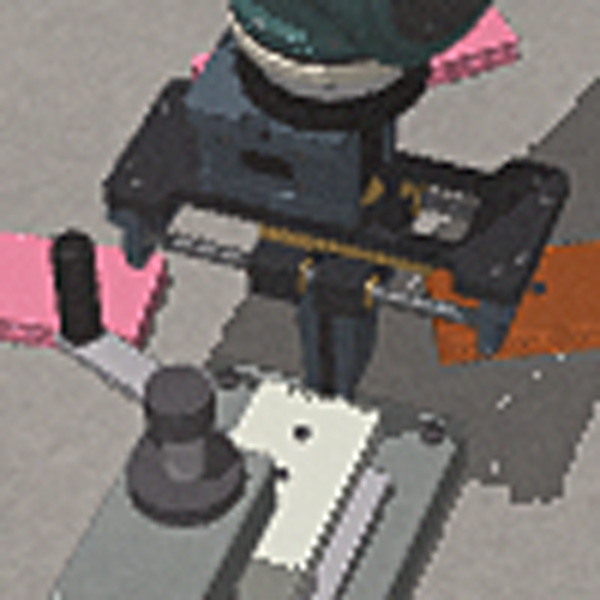

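View pics/w7.png

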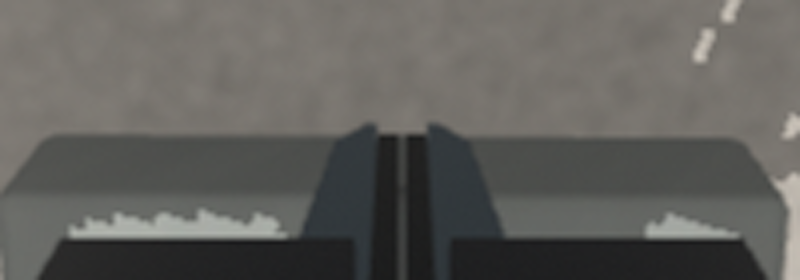

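The cell is moving: its near edge and holes have shifted towards the head. The push is about 8 N. Continuing.

Emit:
apply_moves --plan '[0,0,-0.002,0,0,0,-0.004,0,0,0,-0.006,0,0,0,-0.008,0]'

```text
time: 12.75
position: [0.5054, -0.0296, 0.0144]
tool_rot: [-1.047, -1.428, 1.431]
wrist_force: [-6.1, -1.5, 5.4]
gripper_width: 0.0003
```

Emit:
apply_moves --plan '[0,0,-0.001,0,0,0,-0.002,0,0,0,-0.003,0]'

```text
time: 13.12
position: [0.5082, -0.0287, 0.0143]
tool_rot: [-1.047, -1.428, 1.431]
wrist_force: [-6.4, -2.8, 6.1]
gripper_width: 0.0003
```

Emit:
apply_moves --plan '[0,0,-0.001,0,0,0,-0.002,0]'

```text
time: 13.38
position: [0.5101, -0.0281, 0.0143]
tool_rot: [-1.047, -1.428, 1.431]
wrist_force: [-6.4, -2.9, 5.0]
gripper_width: 0.0003
```

Emit:
apply_moves --plan '[0,0,-0.0005,0,0,0,-0.001,0]'

```text
time: 13.62
position: [0.5111, -0.0278, 0.0143]
tool_rot: [-1.047, -1.428, 1.431]
wrist_force: [-7.3, -1.5, 4.9]
gripper_width: 0.0004
```

Emit:
apply_moves --plan '[0,0,-0.0005,0,0,0,-0.001,0]'

```text
time: 13.88
position: [0.5114, -0.0277, 0.0143]
tool_rot: [-1.046, -1.427, 1.431]
wrist_force: [-12.2, -6.9, 11.6]
gripper_width: 0.0006
```

Emit:
apply_moves --plan '[0,0,-0.0005,0,0,0,-0.001,0]'

```text
time: 14.12
position: [0.5114, -0.0276, 0.0142]
tool_rot: [-1.045, -1.426, 1.432]
wrist_force: [-18.7, -10.3, 17.0]
gripper_width: 0.0004
```

Emit:
apply_moves --plan '[0,0,-0.0005,0,0,0,-0.001,0]'

```text
time: 14.38
position: [0.5114, -0.0275, 0.0141]
tool_rot: [-1.043, -1.425, 1.433]
wrist_force: [-24.1, -14.3, 22.1]
gripper_width: 0.0006
```

Emit:
apply_moves --plan '[0,0,0.001,0,0,0,0.002,0,0,0,0.003,0,0,0,0.006,0,0,0,0.016,0,0,0,0.026,0,0,-0.05,0.026,0,0,-0.1,0.026,0,0,-0.15,0.026,0,0,-0.2,0.026,0,0,-0.25,0.026,0,0,-0.29,0.026,0]'

```text
time: 15.88
position: [0.4899, -0.0349, 0.3065]
tool_rot: [-1.051, -1.431, 1.429]
wrist_force: [0.1, 0.0, -0.9]
gripper_width: 0.0001
```

Run:
```python
from h import *
o=robot.observe(); print(o["position"],o["wrist_force"],o["qpos"])
Rt=R.from_rotvec(o["tool_rot"]).as_matrix(); print(Rt)
d=np.array([.645,-.12,.30])-o["position"]; print("shift",Rt.T@d)
cv2.imwrite("pics/top8.png",cv2.resize(robot.capture("top")[80:240,190:410],None,fx=3.6,fy=3.6,interpolation=cv2.INTER_CUBIC))
cv2.imwrite("pics/s8.png",cv2.resize(robot.capture("scene")[185:325,135:345],None,fx=3.8,fy=3.8,interpolation=cv2.INTER_CUBIC))
```

```text
[ 0.4899 -0.0349  0.3065] [ 0.1462  0.0413 -0.8835] [-0.1185 -0.095   2.0574 -0.      1.1777 -1.9938]
[[-0.2998  0.0015 -0.954 ]
 [ 0.954  -0.0002 -0.2998]
 [-0.0006 -1.     -0.0014]]
shift [-0.1277  0.0068 -0.1224]
```

View pics/s8.png

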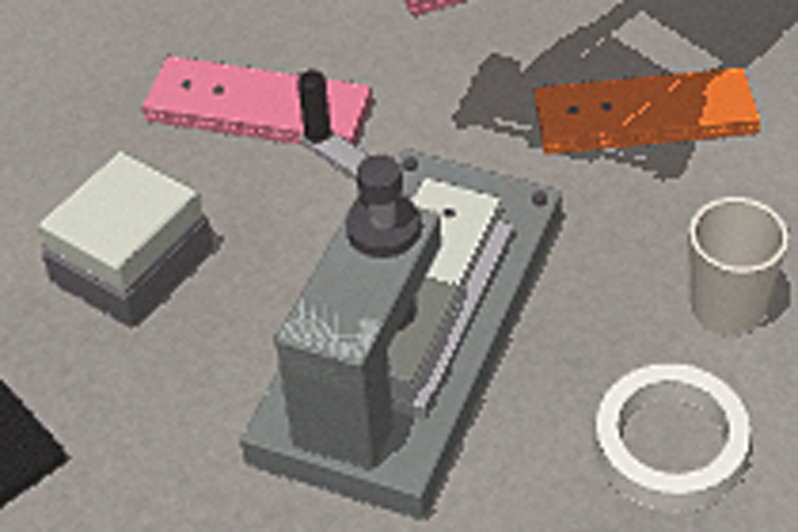

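Emit:
apply_moves --plan '[-0.013,0,-0.012,10,-0.026,0,-0.024,20,-0.038,0,-0.037,30,-0.051,0,-0.049,40,-0.064,0,-0.061,50,-0.077,0,-0.073,60,-0.09,0,-0.085,70,-0.102,0,-0.098,80,-0.115,0,-0.11,90,-0.128,0,-0.122,100,-0.128,0,-0.122,107.5,-0.128,0,-0.122,107.5]' --claw 150

```text
time: 17.48
position: [0.6444, -0.1203, 0.3032]
tool_rot: [-1.57, 0.001, 0.001]
wrist_force: [0.2, -0.0, 0.7]
gripper_width: 0.0374
```

Emit:
apply_moves --plan '[0,0,0,0]'

```text
time: 17.6
position: [0.6446, -0.1202, 0.3039]
tool_rot: [-1.571, -0.001, 0.002]
wrist_force: [-0.6, -0.2, -0.1]
gripper_width: 0.0377
```

Run:
```python
from h import *
o=robot.observe(); np.save("w9_pose.npy",np.r_[o["position"],o["tool_rot"]])
cv2.imwrite("pics/w9.png",robot.capture("wrist"))
print(o["position"],o["gripper_width"],o["qpos"]); print(R.from_rotvec(o["tool_rot"]).as_matrix())
```

```text
[ 0.6446 -0.1202  0.3039] 0.03771252786682676 [-0.2199  0.2014  1.7498  0.      1.1911 -0.222 ]
[[ 1.     -0.0007 -0.0021]
 [ 0.0021  0.0002  1.    ]
 [-0.0007 -1.      0.0002]]
```

View pics/w9.png

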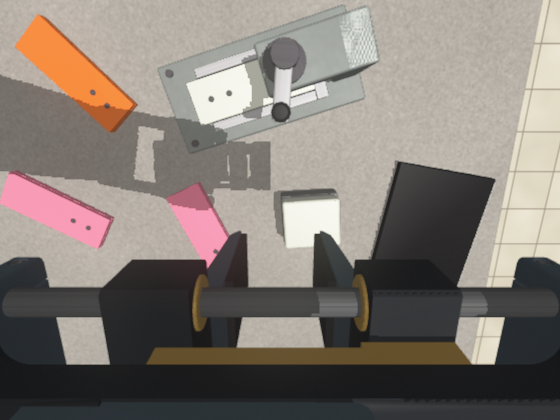

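The wrist view shows the whole clamp from above: knob at (281,112), hub at (285,50), cell at (222,93), and the stop bar at (320,90). Crop.

Run:
```python
from h import *
a=cv2.imread("pics/w9.png")[0:160,155:385]; cv2.imwrite("pics/w9c.png",cv2.resize(a,None,fx=3.4,fy=3.4,interpolation=cv2.INTER_CUBIC))
```

```text
(no output)
```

View pics/w9c.png

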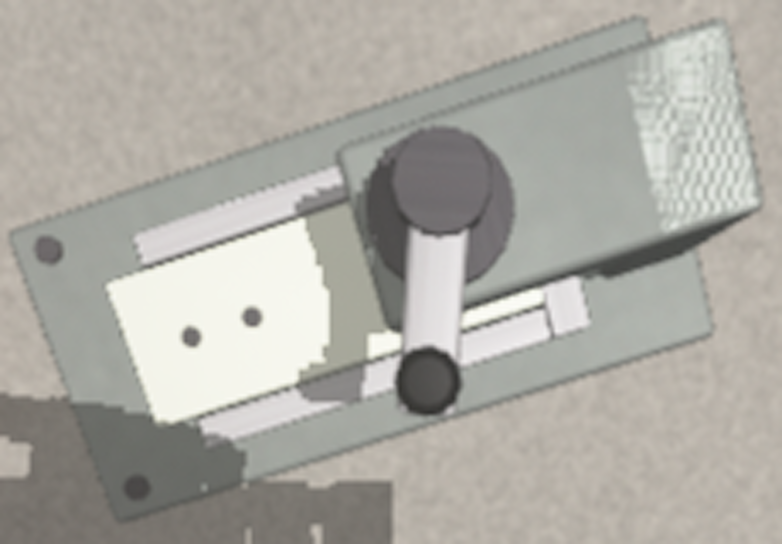

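```bash
cat > ray.py <<'E'
from h import *
def ray(uv,pose,z):
    m=CM["wrist"];T=m["T_tool_cam"];Rt=R.from_rotvec(pose[3:]).as_matrix()
    c=pose[:3]+Rt@T[:3,3]; d=Rt@T[:3,:3]@np.array([(uv[0]-m["cx"])/m["fx"],(uv[1]-m["cy"])/m["fy"],1])
    return c+d*(z-c[2])/d[2]
E
python3 - <<'E'
from ray import *
P=np.load("w9_pose.npy"); C=lambda u,v:(155+u/3.4,v/3.4)
b=[ray(C(*q),P,.03) for q in((10,235),(120,520),(712,335),(645,17))]
for q in b: print(q)
print("len",np.linalg.norm(b[0]-b[1]),np.linalg.norm(b[1]-b[2]),np.linalg.norm(b[2]-b[3]))
ux=b[2]-b[1]; ux/=np.linalg.norm(ux); uy=np.array([-ux[1],ux[0],0]); print("yaw",np.degrees(np.arctan2(ux[1],ux[0])))
ax=(b[0]+b[1])/2+.16*ux; print("axis from bed",ax, (b[2]+b[3])/2-.1*ux)
n=[ray(C(*q),P,.046) for q in((107,287),(158,425))]; nm=(n[0]+n[1])/2; print("near local x",(nm-ax)@ux,np.linalg.norm(n[0]-n[1]))
k=ray(C(428,381),P,.2327); print("knob",k)
for z in (.18,.19,.2,.21): print("hub",z,ray(C(442,180),P,z))
s=[ray(C(*q),P,.044) for q in((545,291),(556,337))]; print("stop local x",[(q-ax)@ux for q in s])
s=ray(C(545,293),P,.046); print((s-ax)@ux)
E
```

```text
[0.4813 0.0221 0.03  ]
[ 0.5163 -0.0889  0.03  ]
[ 0.7606 -0.0147  0.03  ]
[0.7271 0.0981 0.03  ]
len 0.11641643315246936 0.25530365934381477 0.11757233902037552
yaw 16.903617322860544
axis from bed [0.6519 0.0131 0.03  ] [0.6482 0.0126 0.03  ]
near local x -0.1269802145080392 0.05386175090071947
knob [ 0.6457 -0.0364  0.2327]
hub 0.18 [0.6494 0.0154 0.18  ]
hub 0.19 [0.6492 0.0136 0.19  ]
hub 0.2 [0.6491 0.0118 0.2   ]
hub 0.21 [0.649 0.01  0.21 ]
stop local x [np.float64(0.034045790153491066), np.float64(0.03377984563457426)]
0.033609627625578564
```

Run:
```python
from ray import *
C=lambda u,v:(155+u/3.4,v/3.4)
for dz in (.01,.015,.02):
    P=np.load("w9_pose.npy"); P[2]+=dz
    b=[ray(C(*q),P,.03) for q in((10,235),(120,520),(712,335),(645,17))]
    print(dz,"len",np.linalg.norm(b[0]-b[1]),np.linalg.norm(b[1]-b[2]),np.linalg.norm(b[2]-b[3]))
    ux=b[2]-b[1]; ux/=np.linalg.norm(ux)
    ax=(b[0]+b[1])/2+.16*ux; print("axis from bed",ax, (b[2]+b[3])/2-.1*ux)
    n=[ray(C(*q),P,.046) for q in((107,287),(158,425))]; nm=(n[0]+n[1])/2; print("near local x",(nm-ax)@ux,np.linalg.norm(n[0]-n[1]))
    k=ray(C(428,381),P,.2327); print("knob",k)
    for z in (.19,.2,.21): h=ray(C(442,180),P,z); print("hub",z,h,np.linalg.norm((h-k)[:2]),np.degrees(np.arctan2(k[1]-h[1],k[0]-h[0])))
```

```text
0.01 len 0.11890620443528609 0.26076377955381763 0.12008683139417242
axis from bed [0.6487 0.0133 0.03  ] [0.6503 0.0144 0.03  ]
near local x -0.1263533890951209 0.05505449395886935
knob [ 0.6457 -0.0362  0.2327]
hub 0.19 [0.6494 0.0154 0.19  ] 0.05171548147834356 -94.0568277635329
hub 0.2 [0.6492 0.0136 0.2   ] 0.04992412981357276 -94.05054596187608
hub 0.21 [0.6491 0.0118 0.21  ] 0.048132778793584595 -94.04379658223344
0.015 len 0.12015109007669442 0.2634938396588191 0.12134407758107085
axis from bed [0.6472 0.0134 0.03  ] [0.6513 0.0153 0.03  ]
near local x -0.12603997638866177 0.055650865487944304
knob [ 0.6457 -0.0361  0.2327]
hub 0.19 [0.6494 0.0163 0.19  ] 0.05251704210501909 -94.05636394183817
hub 0.2 [0.6493 0.0145 0.2   ] 0.050725690481442265 -94.05016502475547
hub 0.21 [0.6492 0.0127 0.21  ] 0.0489343394951023 -94.04351225713069
0.02 len 0.12139597571810277 0.26622389976382066 0.12260132376796935
axis from bed [0.6456 0.0135 0.03  ] [0.6524 0.0162 0.03  ]
near local x -0.1257265636822026 0.05624723701701922
knob [ 0.6457 -0.036   0.2327]
hub 0.19 [0.6495 0.0172 0.19  ] 0.053318602735032715 -94.05591406579055
hub 0.2 [0.6494 0.0154 0.2   ] 0.051527251151484266 -94.04979593939122
hub 0.21 [0.6492 0.0136 0.21  ] 0.04973590019778618 -94.04323709658826
```

Emit:
apply_moves --plan '[0.001,0,0.02,0,0.001,0,0.042,0,0.001,0,0.065,0,0.001,0.01,0.084,0,0.001,0.035,0.084,0,0.001,0.06,0.084,0,0.001,0.08,0.084,0,0.001,0.085,0.084,0,0.001,0.085,0.084,0]'

```text
time: 18.77
position: [0.6463, -0.0361, 0.2197]
tool_rot: [-1.571, 0.001, -0.001]
wrist_force: [-0.4, 0.2, -0.4]
gripper_width: 0.0374
```

Run:
```python
from h import *
P=robot.observe()["position"]; print(P,robot.observe()["wrist_force"])
cv2.imwrite("pics/s10.png",cv2.resize(robot.capture("scene")[125:265,145:285],None,fx=4,fy=4,interpolation=cv2.INTER_CUBIC))
cv2.imwrite("pics/w10.png",robot.capture("wrist")[150:420])
```

```text
[ 0.6463 -0.0361  0.2197] [-0.4424  0.1994 -0.3681]
```

View pics/s10.png

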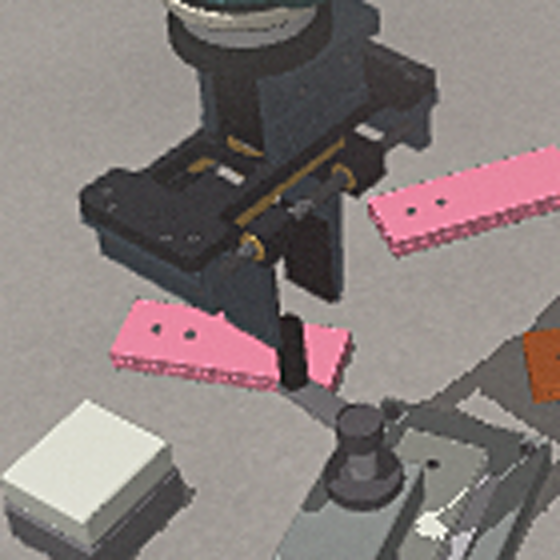

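View pics/w10.png

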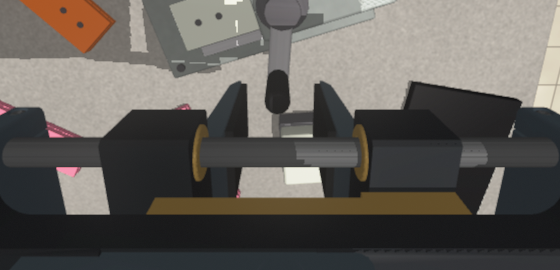

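Emit:
apply_moves --plan '[0,0.01,0,0,0,0.02,0,0,0,0.03,0,0,0,0.037,0,0,0,0.042,0,0,0,0.046,0,0,0,0.046,0,0]'

```text
time: 19.75
position: [0.6461, -0.0362, 0.1734]
tool_rot: [-1.571, 0.001, -0.0]
wrist_force: [-0.7, 0.1, 0.5]
gripper_width: 0.0373
```

Run:
```python
from h import *
P=robot.observe()["position"]; print(P,robot.observe()["wrist_force"])
cv2.imwrite("pics/s11.png",cv2.resize(robot.capture("scene")[125:265,145:285],None,fx=4,fy=4,interpolation=cv2.INTER_CUBIC))
cv2.imwrite("pics/w11.png",robot.capture("wrist")[150:420])
```

```text
[ 0.6461 -0.0362  0.1734] [-0.6815  0.0719  0.4724]
```

View pics/s11.png

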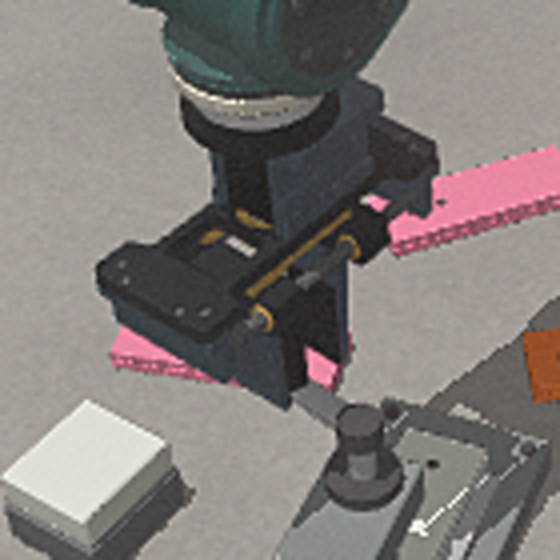

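View pics/w11.png

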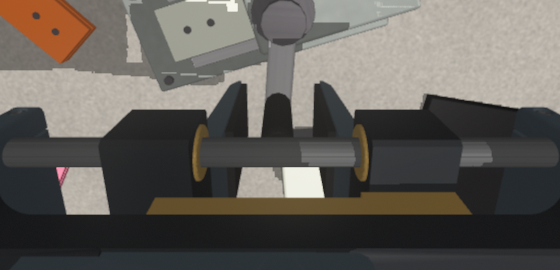

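Run:
```python
from h import *
for x in(.665,.672):
  for y in (-.036+.016,-.036+.01):
    print(x,y,[ (proj("scene",[x,y,z])[0]-[145,125])*4 for z in(.18,.19,.2,.21)])
```

```text
0.665 -0.019999999999999997 [array([294.0461, 423.2029]), array([292.5168, 410.7701]), array([290.9649, 398.1534]), array([289.3898, 385.3484])]
0.665 -0.025999999999999995 [array([285.8691, 418.372 ]), array([284.2838, 405.9355]), array([282.675 , 393.3152]), array([281.0423, 380.5072])]
0.672 -0.019999999999999997 [array([285.4778, 430.7294]), array([283.8789, 418.3009]), array([282.2563, 405.6875]), array([280.6094, 392.8852])]
0.672 -0.025999999999999995 [array([277.289 , 425.8598]), array([275.6339, 413.4271]), array([273.9544, 400.8099]), array([272.2497, 388.0043])]
```

Emit:
apply_moves --plan '[0,-0.002,0,0,0,-0.002,0,0,0,-0.002,0,0,0,-0.002,0,0]' --claw 255

```text
time: 20.35
position: [0.6462, -0.0362, 0.1758]
tool_rot: [-1.571, 0.001, -0.001]
wrist_force: [-1.1, -0.1, 2.9]
gripper_width: 0.0151
```

Run:
```python
from h import *
o=robot.observe(); print(o["position"],o["wrist_force"],o["moment"],o["gripper_width"])
cv2.imwrite("pics/w12.png",robot.capture("wrist")[100:420])
```

```text
[ 0.6462 -0.0362  0.1758] [-1.1351 -0.0708  2.8613] [0.0041 0.2567 0.0284] 0.015067314943710126
```

View pics/w12.png

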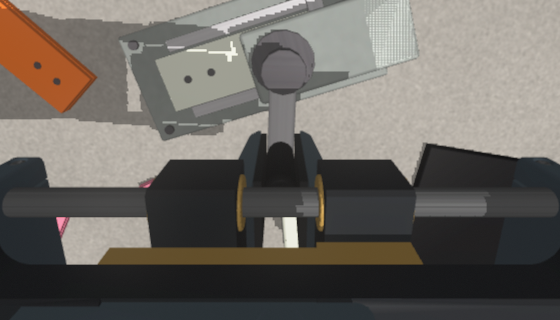

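```bash
cat > arc.py <<'E'
import sys,numpy as np
def rows(t0,t1,n,phi0=-94,corr=(0,0),r=.05):
    q=lambda t:np.array([r*np.cos(np.radians(phi0-t)),-0.0,r*np.sin(np.radians(phi0-t))])+[0,.012*t/360,0]
    out=[]
    for i in range(1,n+1):
        d=q(t0+(t1-t0)*i/n)-q(t0)+np.array([corr[0],0,corr[1]])*i/n
        out+= [round(float(v),4) for v in d]+[0]
    return out
if __name__=="__main__":
    a=[float(v) for v in sys.argv[1:]]
    print(rows(a[0],a[1],int(a[2]),a[3] if len(a)>3 else -94,(a[4],a[5]) if len(a)>5 else (0,0)))
    t=np.radians((a[3] if len(a)>3 else -94)-a[1]); print("at end radial",np.round([np.cos(t),np.sin(t)],3),"cw tangent",np.round([np.sin(t),-np.cos(t)],3))
E
python3 arc.py 0 40 5; python3 arc.py 40 80 5
```

```text
[-0.0069, 0.0003, 0.001, 0, -0.0136, 0.0005, 0.0029, 0, -0.02, 0.0008, 0.0057, 0, -0.0259, 0.0011, 0.0094, 0, -0.0312, 0.0013, 0.0139, 0]
at end radial [-0.695 -0.719] cw tangent [-0.719  0.695]
[-0.0047, 0.0003, 0.0052, 0, -0.0086, 0.0005, 0.011, 0, -0.0116, 0.0008, 0.0172, 0, -0.0138, 0.0011, 0.0239, 0, -0.015, 0.0013, 0.0307, 0]
at end radial [-0.995 -0.105] cw tangent [-0.105  0.995]
```

Emit:
apply_moves --plan '[-0.0069,0.0003,0.001,0,-0.0136,0.0005,0.0029,0,-0.02,0.0008,0.0057,0,-0.0259,0.0011,0.0094,0,-0.0312,0.0013,0.0139,0]'

```text
time: 21.02
position: [0.6139, -0.0226, 0.1743]
tool_rot: [-1.572, 0.001, 0.0]
wrist_force: [-3.8, -5.9, 6.5]
gripper_width: 0.0151
```

```bash
python3 arc.py 40 80 5 -92.3 -.0008 -.0007
```

```text
[-0.005, 0.0003, 0.0049, 0, -0.0092, 0.0005, 0.0104, 0, -0.0126, 0.0008, 0.0165, 0, -0.0151, 0.0011, 0.0229, 0, -0.0167, 0.0013, 0.0296, 0]
at end radial [-0.991 -0.134] cw tangent [-0.134  0.991]
```

Emit:
apply_moves --plan '[-0.005,0.0003,0.0049,0,-0.0092,0.0005,0.0104,0,-0.0126,0.0008,0.0165,0,-0.0151,0.0011,0.0229,0,-0.0167,0.0013,0.0296,0]'

```text
time: 21.65
position: [0.5983, 0.0078, 0.1731]
tool_rot: [-1.571, 0.0, -0.001]
wrist_force: [2.8, -0.9, 1.9]
gripper_width: 0.0149
```

```bash
python3 arc.py 80 110 4 -92.3
```

```text
[-0.0005, 0.0003, 0.0065, 0, -0.0, 0.0005, 0.0131, 0, 0.0012, 0.0008, 0.0195, 0, 0.0033, 0.001, 0.0257, 0]
at end radial [-0.925  0.379] cw tangent [0.379 0.925]
```

Emit:
apply_moves --plan '[-0.0004,0.0003,0.0065,0,0.0002,0.0005,0.0131,0,0.0015,0.0008,0.0195,0,0.0036,0.001,0.0257,0]'

```text
time: 22.15
position: [0.602, 0.0335, 0.172]
tool_rot: [-1.571, 0.001, -0.001]
wrist_force: [0.4, -2.5, 5.9]
gripper_width: 0.0154
```

```bash
python3 arc.py 110 140 4 -92.3;python3 arc.py 140 170 4 -92.3
```

```text
[0.0029, 0.0002, 0.0059, 0, 0.0065, 0.0005, 0.0113, 0, 0.0108, 0.0007, 0.0163, 0, 0.0157, 0.001, 0.0206, 0]
at end radial [-0.612  0.791] cw tangent [0.791 0.612]
[0.0054, 0.0003, 0.0037, 0, 0.0113, 0.0005, 0.0066, 0, 0.0175, 0.0008, 0.0087, 0, 0.0239, 0.001, 0.01, 0]
at end radial [-0.134  0.991] cw tangent [0.991 0.134]
```

Emit:
apply_moves --plan '[0.0029,0.0002,0.0059,0,0.0065,0.0005,0.0113,0,0.0108,0.0007,0.0163,0,0.0157,0.001,0.0206,0]'

```text
time: 22.65
position: [0.6179, 0.0539, 0.1709]
tool_rot: [-1.571, 0.001, -0.001]
wrist_force: [1.5, -4.0, 4.9]
gripper_width: 0.0153
```

Emit:
apply_moves --plan '[0.0056,0.0003,0.0034,0,0.0115,0.0005,0.0062,0,0.0178,0.0008,0.0083,0,0.0242,0.001,0.0095,0]'

```text
time: 23.15
position: [0.642, 0.0635, 0.1699]
tool_rot: [-1.571, 0.001, -0.0]
wrist_force: [-1.0, -1.5, 6.0]
gripper_width: 0.0156
```

```bash
python3 arc.py 170 200 4 -92.3;python3 arc.py 200 230 4 -92.3;python3 arc.py 230 260 4 -92.3;python3 arc.py 260 290 4 -92.3
```

```text
[0.0065, 0.0002, 0.0005, 0, 0.0131, 0.0005, 0.0, 0, 0.0195, 0.0007, -0.0012, 0, 0.0257, 0.001, -0.0033, 0]
at end radial [0.379 0.925] cw tangent [ 0.925 -0.379]
[0.0059, 0.0003, -0.0029, 0, 0.0113, 0.0005, -0.0065, 0, 0.0163, 0.0008, -0.0108, 0, 0.0206, 0.001, -0.0157, 0]
at end radial [0.791 0.612] cw tangent [ 0.612 -0.791]
[0.0037, 0.0003, -0.0054, 0, 0.0066, 0.0005, -0.0113, 0, 0.0087, 0.0008, -0.0175, 0, 0.01, 0.001, -0.0239, 0]
at end radial [0.991 0.134] cw tangent [ 0.134 -0.991]
[0.0005, 0.0003, -0.0065, 0, 0.0, 0.0005, -0.0131, 0, -0.0012, 0.0008, -0.0195, 0, -0.0033, 0.001, -0.0257, 0]
at end radial [ 0.925 -0.379] cw tangent [-0.379 -0.925]
```

Tangential about −1.2 N, so still running free at 170°.

Emit:
apply_moves --plan '[0.0065,0.0002,0.0005,0,0.0131,0.0005,0.0,0,0.0195,0.0007,-0.0012,0,0.0257,0.001,-0.0033,0]'

```text
time: 23.65
position: [0.6677, 0.06, 0.1689]
tool_rot: [-1.571, 0.001, -0.0]
wrist_force: [-1.7, -2.3, 6.7]
gripper_width: 0.0153
```

Emit:
apply_moves --plan '[0.0058,0.0003,-0.003,0,0.0112,0.0005,-0.0067,0,0.0162,0.0008,-0.011,0,0.0204,0.001,-0.0159,0]'

```text
time: 24.15
position: [0.688, 0.0441, 0.1679]
tool_rot: [-1.571, 0.001, -0.0]
wrist_force: [-2.0, -1.1, 6.8]
gripper_width: 0.0155
```

Emit:
apply_moves --plan '[0.0036,0.0003,-0.0054,0,0.0065,0.0005,-0.0113,0,0.0085,0.0008,-0.0175,0,0.0097,0.001,-0.024,0]'

```text
time: 24.65
position: [0.6977, 0.0201, 0.167]
tool_rot: [-1.57, 0.001, -0.0]
wrist_force: [-1.2, 0.8, 6.8]
gripper_width: 0.0155
```

Emit:
apply_moves --plan '[0.0005,0.0003,-0.0065,0,0.0,0.0005,-0.0131,0,-0.0012,0.0008,-0.0195,0,-0.0033,0.001,-0.0257,0]'

```text
time: 25.15
position: [0.6943, -0.0055, 0.166]
tool_rot: [-1.57, 0.001, -0.0]
wrist_force: [-0.7, 2.2, 5.8]
gripper_width: 0.0153
```

```bash
for a in 290 320 350 380 410 440 470; do python3 arc.py $a $((a+30)) 4 -92.3;done
```

```text
[-0.0029, 0.0003, -0.0059, 0, -0.0065, 0.0005, -0.0113, 0, -0.0108, 0.0007, -0.0163, 0, -0.0157, 0.001, -0.0206, 0]
at end radial [ 0.612 -0.791] cw tangent [-0.791 -0.612]
[-0.0054, 0.0003, -0.0037, 0, -0.0113, 0.0005, -0.0066, 0, -0.0175, 0.0008, -0.0087, 0, -0.0239, 0.001, -0.01, 0]
at end radial [ 0.134 -0.991] cw tangent [-0.991 -0.134]
[-0.0065, 0.0003, -0.0005, 0, -0.0131, 0.0005, -0.0, 0, -0.0195, 0.0007, 0.0012, 0, -0.0257, 0.001, 0.0033, 0]
at end radial [-0.379 -0.925] cw tangent [-0.925  0.379]
[-0.0059, 0.0003, 0.0029, 0, -0.0113, 0.0005, 0.0065, 0, -0.0163, 0.0007, 0.0108, 0, -0.0206, 0.001, 0.0157, 0]
at end radial [-0.791 -0.612] cw tangent [-0.612  0.791]
[-0.0037, 0.0002, 0.0054, 0, -0.0066, 0.0005, 0.0113, 0, -0.0087, 0.0008, 0.0175, 0, -0.01, 0.001, 0.0239, 0]
at end radial [-0.991 -0.134] cw tangent [-0.134  0.991]
[-0.0005, 0.0002, 0.0065, 0, -0.0, 0.0005, 0.0131, 0, 0.0012, 0.0007, 0.0195, 0, 0.0033, 0.001, 0.0257, 0]
at end radial [-0.925  0.379] cw tangent [0.379 0.925]
[0.0029, 0.0003, 0.0059, 0, 0.0065, 0.0005, 0.0113, 0, 0.0108, 0.0008, 0.0163, 0, 0.0157, 0.001, 0.0206, 0]
at end radial [-0.612  0.791] cw tangent [0.791 0.612]
```

Emit:
apply_moves --plan '[-0.0029,0.0003,-0.0059,0,-0.0065,0.0005,-0.0113,0,-0.0108,0.0007,-0.0163,0,-0.0157,0.001,-0.0206,0]'

```text
time: 25.65
position: [0.6786, -0.026, 0.165]
tool_rot: [-1.57, 0.001, -0.001]
wrist_force: [-1.8, 3.1, 6.3]
gripper_width: 0.0152
```

Emit:
apply_moves --plan '[-0.0055,0.0003,-0.0036,0,-0.0114,0.0005,-0.0064,0,-0.0177,0.0008,-0.0084,0,-0.0241,0.001,-0.0096,0]'

```text
time: 26.15
position: [0.6547, -0.0358, 0.164]
tool_rot: [-1.571, 0.0, -0.001]
wrist_force: [0.1, 0.2, 5.2]
gripper_width: 0.0151
```

Emit:
apply_moves --plan '[-0.0065,0.0003,-0.0005,0,-0.0131,0.0005,0.0,0,-0.0195,0.0007,0.0012,0,-0.0257,0.001,0.0033,0]'

```text
time: 26.65
position: [0.6288, -0.0325, 0.163]
tool_rot: [-1.571, 0.001, -0.001]
wrist_force: [1.8, 0.7, 4.9]
gripper_width: 0.0154
```

Emit:
apply_moves --plan '[-0.0059,0.0003,0.0029,0,-0.0113,0.0005,0.0065,0,-0.0163,0.0007,0.0108,0,-0.0206,0.001,0.0157,0]'

```text
time: 27.15
position: [0.6082, -0.0166, 0.162]
tool_rot: [-1.571, 0.0, -0.001]
wrist_force: [3.2, 0.9, 5.0]
gripper_width: 0.0153
```

Emit:
apply_moves --plan '[-0.0036,0.0002,0.0054,0,-0.0064,0.0005,0.0113,0,-0.0084,0.0008,0.0176,0,-0.0096,0.001,0.024,0]'

```text
time: 27.65
position: [0.5984, 0.0073, 0.1611]
tool_rot: [-1.571, 0.001, -0.0]
wrist_force: [1.0, -3.1, 6.8]
gripper_width: 0.0155
```

Tangential −3.2 N at 440°, against about −1.2 N on average running free. The pad may just be touching, so I'll use smaller steps.

Emit:
apply_moves --plan '[-0.0005,0.0002,0.0065,0,0.0,0.0005,0.0131,0]'

```text
time: 27.9
position: [0.5984, 0.0201, 0.1607]
tool_rot: [-1.572, 0.001, -0.0]
wrist_force: [-1.6, -4.7, 9.5]
gripper_width: 0.0156
```

Run:
```python
from h import *
from arc import rows
o=robot.observe(); C=np.array([.6480,.0140]); d=o["position"][:2]-C; print(o["position"],np.degrees(np.arctan2(d[1],d[0])),np.linalg.norm(d),o["wrist_force"])
for n in(455,465): a=np.radians(-92.3-n); print(n,"tan",np.sin(a),-np.cos(a))
print(rows(455,465,2,-92.3))
```

```text
[0.5984 0.0201 0.1607] 172.97715384226984 0.049972893667106735 [-1.5539 -4.6801  9.491 ]
455 tan 0.1270646086013493 0.9918944425900298
465 tan 0.2973748740777846 0.9547607995027978
[0.0007, 0.0002, 0.0043, 0, 0.0019, 0.0003, 0.0085, 0]
```

Emit:
apply_moves --plan '[0.0007,0.0002,0.0043,0,0.0019,0.0003,0.0085,0]'

```text
time: 28.15
position: [0.6002, 0.0284, 0.1604]
tool_rot: [-1.572, 0.001, 0.0]
wrist_force: [-2.1, -4.9, 11.2]
gripper_width: 0.0151
```

Run:
```python
from h import *
from arc import rows
print(robot.observe()["wrist_force"])
for n in(470,475,480): a=np.radians(-92.3-n); print(n,"tan",np.sin(a),-np.cos(a))
print(rows(465,475,2,-92.3))
```

```text
[-2.1461 -4.9396 11.2122]
470 tan 0.3794561595290037 0.9252097183857827
475 tan 0.45864955448431355 0.8886172326549495
480 tan 0.5343523493898249 0.8452618332218571
[0.0015, 0.0002, 0.0041, 0, 0.0033, 0.0003, 0.0081, 0]
```

Emit:
apply_moves --plan '[0.0015,0.0002,0.0041,0,0.0033,0.0003,0.0081,0]'

```text
time: 28.4
position: [0.6034, 0.0364, 0.1601]
tool_rot: [-1.572, 0.001, 0.001]
wrist_force: [-3.7, -7.8, 11.3]
gripper_width: 0.0155
```

Run:
```python
from h import *
from arc import rows
o=robot.observe();print(o["wrist_force"],o["wrist_force"][:2]@[.4586,.8886],o["wrist_force"][:2]@[-.8886,.4586])
print(rows(475,485,2,-92.3),rows(475,480,1,-92.3))
cv2.imwrite("pics/w13.png",robot.capture("wrist")[0:420])
print(robot.observe()["wrist_force"])
```

```text
[-3.6851 -7.778  11.3194] -8.601517302461279 -0.2924245510390246
[0.0022, 0.0002, 0.0038, 0, 0.0047, 0.0003, 0.0074, 0] [0.0022, 0.0002, 0.0038, 0]
[-3.2749 -5.5849 12.2254]
```

View pics/w13.png

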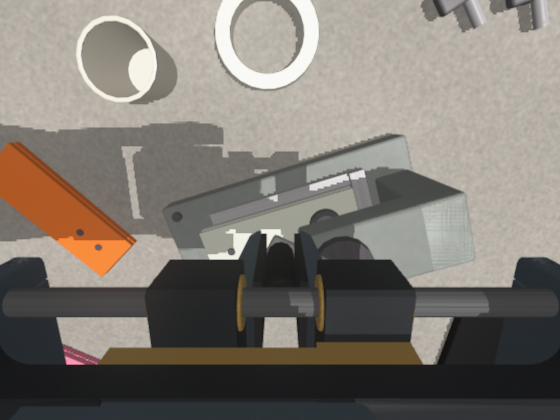

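Tangential was about 8.6 N while moving and 6.5 N at rest, against about 1.2 N running free. Four readings fitted at 2 N per 10° put contact near 437°, so 475° is about +7.5 N, which is snug. Releasing with a small opening to stay clear of the hub.

Emit:
apply_moves --plan '[0,0,0,0,0,0,0,0,0,0,0,0,0,0,0,0]' --claw 188

```text
time: 28.95
position: [0.6036, 0.0368, 0.1596]
tool_rot: [-1.571, 0.001, -0.0]
wrist_force: [0.4, -0.2, 0.6]
gripper_width: 0.0239
```

Run:
```python
from h import *
o=robot.observe();print(o["wrist_force"],o["gripper_width"],o["position"])
cv2.imwrite("pics/w14.png",cv2.resize(robot.capture("wrist")[180:320,190:390],None,fx=3,fy=3))
```

```text
[ 0.4464 -0.2213  0.6044] 0.023869782812648656 [0.6036 0.0368 0.1596]
```

View pics/w14.png

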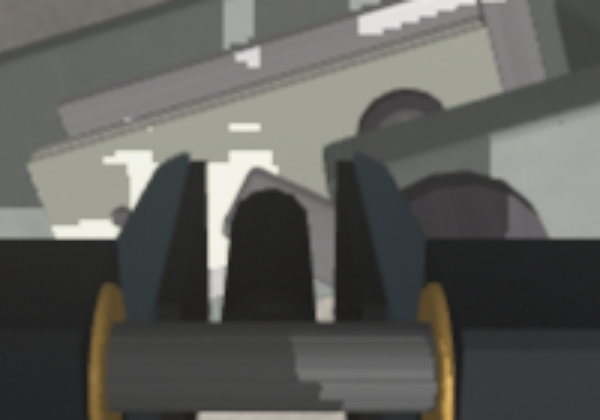

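The wrist view shows the fingers clear of the knob on both sides, the pad at (400,115) on the cell, and the cell's end touching the stop bar at (490,60). Lifting away.

Emit:
apply_moves --plan '[0,-0.01,0,0,0,-0.025,0,0,0,-0.045,0,0,0,-0.07,0,0,0,-0.1,0,0,0,-0.13,-0.02,0,0,-0.14,-0.06,0,0,-0.14,-0.1,0,0,-0.14,-0.14,0,0,-0.14,-0.16,0,0,-0.14,-0.16,0]'

```text
time: 30.38
position: [0.6038, -0.124, 0.3006]
tool_rot: [-1.571, 0.001, -0.002]
wrist_force: [0.9, 1.4, 0.2]
gripper_width: 0.0243
```

Run:
```python
from ray import *
o=robot.observe(); P=np.r_[o["position"],o["tool_rot"]]; np.save("w15_pose.npy",P); print(P,o["wrist_force"])
w=robot.capture("wrist"); cv2.imwrite("pics/w15full.png",w)
cv2.imwrite("pics/w15.png",cv2.resize(w[0:180,155:415],None,fx=3,fy=3,interpolation=cv2.INTER_CUBIC))
cv2.imwrite("pics/s15.png",cv2.resize(robot.capture("scene")[185:325,135:345],None,fx=3.8,fy=3.8,interpolation=cv2.INTER_CUBIC))
```

```text
[ 0.6038 -0.124   0.3006 -1.5709  0.0013 -0.0023] [0.8643 1.4451 0.182 ]
```

View pics/w15.png

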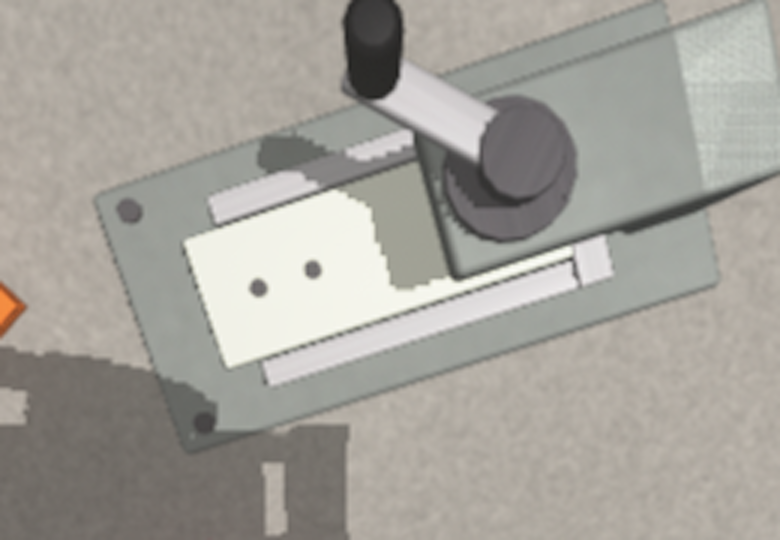

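View pics/s15.png

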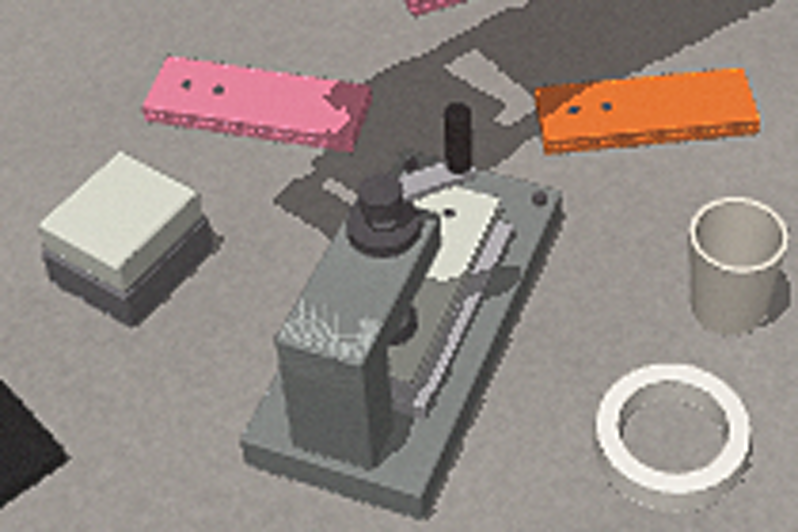

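The final views show the cell's end against the stop at (575,250) in the wrist crop and the crank at its expected angle. The tip box, beaker and tape are where they started, and the fingers are clear.

```bash
python3 -c "
from workcell import robot
print(robot.close_job())"
```

```text
the job is handed in; nothing more can be done
None
```

I slid the cell home against the back stop, turned the crank about 475° clockwise until it was snug, let go and handed the job in at about 30 s. No verdict is reported.

- **Cell home:** the last pictures show its end touching the stop. The push was about 7 N while it slid.
- **Push above gentle:** I sent four 1 mm steps in one batch and should have read the force after each. The last reached about 28 N along the bed, plus about 22 N pressing down. That is over the 25 N "gentle" line and under the 40 N "rough" one.
- **Clamping force:** the crank needed about 1.2 N running free and 8.6 N at the last step, about 7.5 N more. A fit of the last four readings puts first contact near 437°. At rest the reading had fallen to about 6.5 N, or 5.3 N more, so the two disagree but both are in the snug range.
- **Surroundings:** the tip box, beaker and tape look where they started, and the fingers were clear of everything at hand-in.
- **Reading that disagreed:** the fingertips sat about 22 mm higher than the stated tool point. My first push passed over the cell without touching it, so I backed off, worked out the offset from the pictures and corrected for it.

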